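Close a leaf drill jig on its blank

TASK

Load the drill jig using only pushes of the fingertips, without gripping or lifting anything: tip the aluminium blank that stands on end in the front of the jig over backwards (away from the robot) so that it lies flat between the rails, and push it fully home against the two stop pins. Then push the open leaf over until it is fully shut, and last push the swing bolt fully upright into the leaf's slot. Leave the other things on the bench where they are.

Things in the scene. Friction and masses are not known exactly. Their poses are not given: they have to be found in the camera images.
- jig: Leaf drill jig: dark steel base 150 (x) x 124 (y) mm, heavy, immovable. Stands on four feet. Origin: on the worktop under its centre; x runs along the rails from the open front (robot side) to the stop pins, y to its left, z up; yaw varies. Nest floor (top of the base) at z 38. Two bright rails along x, inner faces at y = +-24.5, tops at z 47, from x -73 to 55.
- blank_home (a point): Where the centre of the blank is when it lies flat and fully home: jig (15, 0, 48) mm; axes as the jig's. The two stop pins (8 mm thick, y = +-14, tops at jig z 52) have their front faces at jig x 50, 35 mm beyond this point.
- blank_center (a point): Centre of the loose aluminium blank, 20 (x) x 46 (y) x 70 (z) mm, 0.12-0.24 kg. Starts standing on end on the nest floor near the jig's front, axes along the jig's. It tips about its far lower edge and falls freely once past it; it then lies about 15 to 35 mm short of the pins. Lying as wanted, its own z axis points to the pins, its own x axis down.
- leaf (a joint): Hinge of the bright steel leaf (rad): 0 = shut, level; grows as it opens up and to the jig's right; starts at 1.7 to 1.9, leaning outward past vertical (stop 2.0). Stiff: it stays where left; about 3 N at its edge moves it.
- leaf_hinge (a point): Middle of the leaf's hinge axis (along jig x) at jig (15, -48, 65) mm; axes as the jig's. The leaf plate is 56 mm wide along the axis, 10 thick, and reaches 113 from the axis; its outer end is a fork with a 12 mm slot. Shut, its top is at jig z 70; two brass drill bushes 17 mm across at jig y 0, x 1 and 29 stand 2.5 mm higher.
- leaf_edge (a point): Middle of the leaf's free edge (between the fork's prongs, mid thickness), 113 mm from the hinge axis; the point's y axis points from hinge to edge, z out of the face that is on top when shut and outside when open.
- swing_bolt (a joint): Pivot of the swing bolt on the jig's left side (rad): 0 = upright in the leaf's slot, where it stops; grows as it leans outward to the left; starts at 0.7 to 0.9. Slightly stiff: it stays where left; 1 to 2 N at the nut moves it along its arc. A level push on the nut's outer end can wedge it against its pivot: take it from outside with the finger and sweep up and in, round the pivot.
- bolt_pivot (a point): Pivot point of the swing bolt, at jig (15, 55, 46) mm; pivot axis along jig x; axes as the jig's.
- bolt_nut (a point): Centre of the dark knurled round nut on the swing bolt, 36 mm from the pivot; nut 18 mm across and 22 long along the bolt (25 to 47 mm from the pivot); the 8 mm shank ends 49 mm from the pivot. Upright, the nut spans jig z 71 to 93, just above the shut leaf.
- done_1: Bystander, leave alone: finished blank, lying flat on the bench behind the vice: same aluminium block with two small holes drilled, 70 x 46 x 20 mm.
- done_2: Bystander, leave alone: second finished blank, lying flat on the bench, 70 x 46 x 20 mm.
- parts_dish: Bystander, leave alone: small round metal dish of screws, 49 mm across, 11 high mm.
- bench_brush: Bystander, leave alone: wooden bench brush, 34 x 180 x 31 mm.
- wax_tin: Bystander, leave alone: round wax tin with a yellow lid, 66 across, 27 high mm.
- file_2: Bystander, leave alone: file with a wooden handle, 135 long mm.
- rod_2: Bystander, leave alone: steel rod 8 x 120 lying mm.
- screwdriver_1: Bystander, leave alone: small screwdriver lying, 110 long mm.
- screwdriver_2: Bystander, leave alone: small screwdriver lying, 102 long mm.
- screwdriver_3: Bystander, leave alone: small screwdriver lying, 115 long mm.
- loupe: Bystander, leave alone: black eye loupe, 43 across, 34 high mm.
- caliper: Bystander, leave alone: vernier caliper lying, 170 long mm.
Not all that is in view belongs to the job. Leave any red look-alike of the part that bears blank_center alone.

How it is judged:
By the outcome, as a careful person would: the job done as asked, in the order asked, and still so for the second after the job is handed in, with the robot touching nothing.
It also fails if it takes over 48 s, if anything falls off the work surface, if the arm or the gripper's body presses on something with over 40 N, if the wrist force passes 120 N, or if a joint passes its speed limit or range.

ROBOT

A 6-joint arm with a two-finger parallel gripper is mounted at the origin on a cart in front of the work surface, level with it; the furniture and walls round the work are solid. World frame = base frame: x ahead of the robot, y to its left, z up, the work surface at z = 0. Lengths are in mm, angles in degrees, forces in N, time in s.
With the tool pointing down it reaches from about 300 to 850 mm from the base axis. Payload 4.2 kg.
Tool frame: the origin (TCP) lies at the centre of the arm's flange, where the gripper is bolted on; the fingertips stand 191 mm ahead of it and the grasp point (between the pads) lies 172 mm ahead of it; z points along the fingers, x is the direction in which the jaws open and shut, and the axes are right-handed (so a half turn about z gives the same grasp; the last joint's range is limited). The gripper opens to 91 mm and grips with 3 to 60 N. Pads are 32 mm wide; open, the fingers measure 118 mm over their backs; the gripper's body (76 mm by 178 mm) begins 60 mm behind the grasp point.
Start: joints at [-73.052, 18.312, 89.639, -0, 72.044, -1.146], TCP at [178.58, -546.564, 404.776] pointing down, gripper open.
Joint ranges: [-177.97, 177.97], [-48.28, 115.42], [12.27, 149.76], [-77.06, 257.06], [2.81, 150.46], [-146.56, 146.56]. Speed limits (degrees/s): [147.25, 147.25, 180, 180, 180, 180].

INTERFACE

Orientations are given as [roll, pitch, yaw] about the fixed x, y, z axes, in that order (R = Rz(yaw) Ry(pitch) Rx(roll)).
In Python, from workcell import state, cams, env gives the robot as it stands.
- The arm moves only by the tool apply_moves, never from a script. Its argument "steps" is text: rows parted by semicolons, each of 4 numbers parted by spaces: the shift along the world's x, y, z in units of 40 mm (1.0 is 40 mm), then the turn about the world's z in units of 6 degrees (1.0 is 6 degrees). A call has 1 to 5 rows; each row shifts and turns the pose as measured when the row begins; what a row does not reach is not made up. A row lasts 1/10 s, in which the tool goes at most 50 mm and 8.59 degrees, less where a joint would pass 70% of its speed; a pose out of reach is approached as far as the arm can. A call is refused whole if a number of a shift passes 1 or a number of a turn 1, either way. A call with a gripper value outside its range is refused whole. "jaw" is the gripper command: -1 is fully open, 1 is shut, values between are in proportion, set as the call begins (left out, the last holds). The fingers move at their own pace and stop on an object; "grip_force" is the grip in N (left out, the last holds). Time passes only in rows, so rows that do not move let the fingers close. It gives the time, the measured TCP pose, the force and the opening at its end, in the units of the state.
- state(): the state, without advancing time (a new reading comes with each control period).
- cams.grab_frame(name): name is "scene" or "top" or "wrist"; returns a dict with "image" (480x640x3 uint8, red, green, blue), "intrinsics" (3x3 intrinsics, pixels), "rvec" (rotation vector, rad) and "tvec" (3), from world to camera coordinates, as OpenCV has them; the wrist camera has in their place "mount" (4x4, takes a point from camera to tool coordinates, whose origin is the TCP and whose axes are the tool frame's). Camera axes: x right, y down, z forward; pixel columns grow to the right and rows downward; lengths in mm; the calibration is good to about 2 mm. A picture is of the moment at which its call begins: read the wrist's pose just before it. There is no depth.
- env.job_done(): hands the job in, once; it reports no verdict.
The state is a dict: "time_s": time; "qpos": joint angles; "qvel": joint speeds; "effort": joint torques, N m; "ee_pos": TCP position; "ee_rot": TCP orientation; "force": force on the tool from outside, world axes, zero at the start; "torque": the same for the moment, N m; "gripper_width": finger opening in mm.
Only numpy, scipy, OpenCV 4.12 (cv2) and the standard library are available. Lean on these libraries where they do the work, as an engineer would, in place of code of your own. Each camera call takes 0.05 s, during which the arm holds its last target. There are 200 camera calls.

## Working session

There is one attempt and no reset: what is moved stays moved. The work goes in short steps, Python scripts to look and compute and a tool call to move; the robot and the scene stay as the last step left them, time stands still between calls to the robot, and variables do not carry over. Pictures are saved under pics/ and viewed, about 8 in all and at most 12, crops included, and the job is handed in when it is done.

Besides the shell and the picture viewer there is one more tool, called after "Emit:" by a JSON object that holds its "api" and its "payload". apply_moves: Moves the arm, as the interface text tells. Its arguments: {"type":"object","properties":{"steps":{"type":"string"},"jaw":{"type":"number"},"grip_force":{"type":"number"}},"required":["steps"]}

```bash
mkdir -p pics
python3 - <<'E'
from workcell import state,cams
import cv2
print(state())
for n in("scene","top"):
    f=cams.grab_frame(n); cv2.imwrite(f"pics/{n}0.png",f["image"][:,:,::-1]); print(n,f["intrinsics"],f["rvec"],f["tvec"])
print(cams.grab_frame("wrist")["mount"])
E
```

```text
{'time_s': 0.0, 'qpos': array([-7.30525106e+01,  1.83504480e+01,  8.97051769e+01,  1.43402686e-03,
        7.20428314e+01, -1.14572708e+00]), 'qvel': array([-0.05241885, -0.07801941,  0.03359344, -0.01378707,  0.01663295,
        0.03445937]), 'effort': array([ 1.03696737e-03, -4.12463272e+01, -2.31972921e+01,  7.28880661e-02,
        4.58789896e-02, -1.50251726e-04]), 'ee_pos': array([ 178.53233187, -546.40922137,  403.94027824]), 'ee_rot': array([-1.79996668e+02,  9.84092991e-02, -7.19072239e+01]), 'force': array([ 1.05216274,  1.04250693, -0.70892307]), 'torque': array([0.00831609, 0.02238367, 0.0016234 ]), 'gripper_width': 91.21404183358655}
scene [[449.57452887   0.         317.52330599]
 [  0.         449.57452887 237.14114303]
 [  0.           0.           1.        ]] [ 0.85839921 -2.26368022  1.34164387] [421.06072045 223.68169687 754.62449487]
top [[616.82948823   0.         316.60582168]
 [  0.         616.82948823 246.65394725]
 [  0.           0.           1.        ]] [ 2.21461139 -2.16454082  0.06049473] [  20.97122339  522.97511102 1346.01657814]
[[ 9.99999985e-01 -1.68998903e-04  3.34666810e-05  5.52918219e-01]
 [ 1.51691708e-04  9.55808450e-01  2.93990109e-01 -8.26537790e+01]
 [-8.16717423e-05 -2.93990100e-01  9.55808461e-01  2.07340505e+01]
 [ 0.00000000e+00  0.00000000e+00  0.00000000e+00  1.00000000e+00]]
```

View pics/scene0.png

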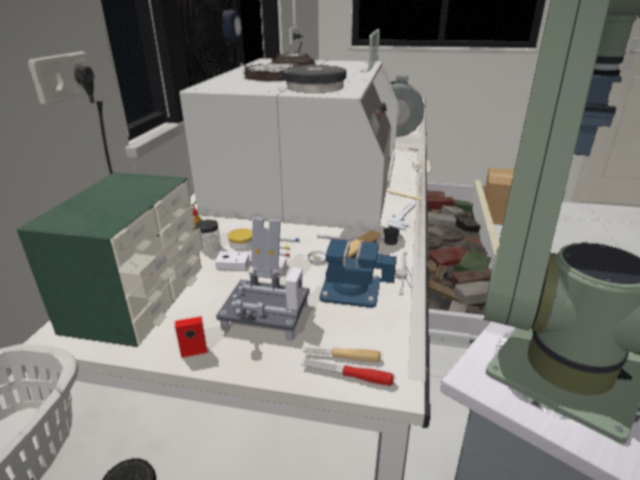

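View pics/top0.png

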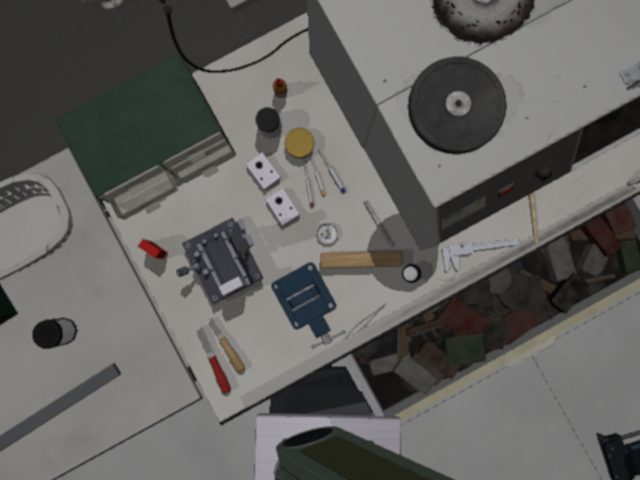

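Run:
```python
import cv2
a=cv2.imread("pics/top0.png")[205:315,165:285]; b=cv2.imread("pics/scene0.png")[205:345,205:325]
a=cv2.resize(a,None,fx=5,fy=5,interpolation=2);cv2.imwrite("pics/c0.png",a)
cv2.imwrite("pics/c1.png",cv2.resize(b,None,fx=4.2,fy=4.2,interpolation=2))
```

```text
(no output)
```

View pics/c0.png

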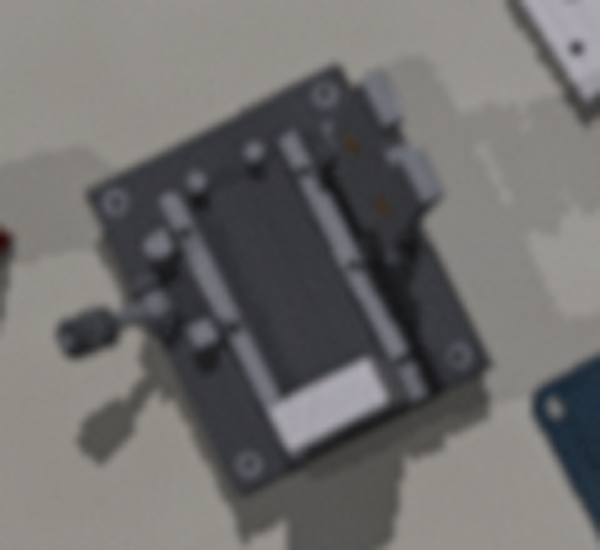

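View pics/c1.png

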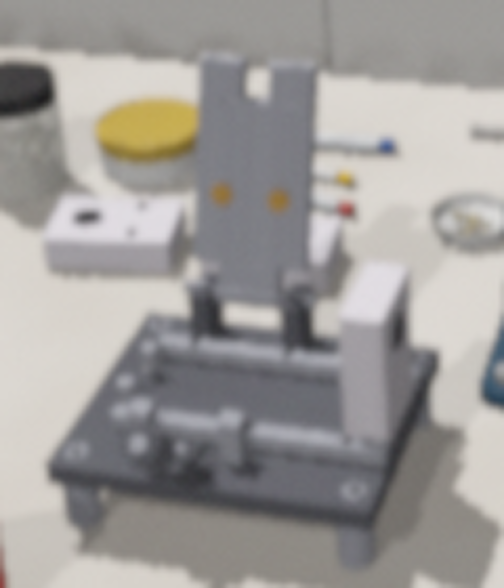

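```bash
cat > h.py <<'E'
import numpy as np,cv2
from workcell import state,cams
from scipy.optimize import least_squares
from scipy.spatial.transform import Rotation as R
def ray(px,f):
    K=f["intrinsics"];Rm=cv2.Rodrigues(np.array(f["rvec"]))[0];t=np.array(f["tvec"]).ravel()
    d=Rm.T@np.linalg.inv(K)@np.array([px[0],px[1],1.]);return -Rm.T@t,d
def atz(px,z,f):
    o,d=ray(px,f);return o+d*(z-o[2])/d[2]
def jw(p,J):
    x,y,a=J;c,s=np.cos(a),np.sin(a);p=np.asarray(p,float)
    return np.stack([x+c*p[...,0]-s*p[...,1],y+s*p[...,0]+c*p[...,1],p[...,2]],-1)
def wj(p,J):
    x,y,a=J;c,s=np.cos(a),np.sin(a);dx,dy=p[0]-x,p[1]-y
    return np.array([c*dx+s*dy,-s*dx+c*dy,p[2]])
E
python3 - <<'E'
from h import *
f=cams.grab_frame("top");s=cams.grab_frame("scene")
P=lambda u,v:(165+u/5-.4,205+v/5-.4)
S=lambda u,v:(205+u/4.2-.4,205+v/4.2-.4)
W=np.array([atz(P(*q),38,f) for q in[(90,192),(338,68),(490,362),(243,492)]])
M=np.array([[75,62,38],[75,-62,38],[-75,-62,38],[-75,62,38.]])
r=least_squares(lambda J:(jw(M,J)-W).ravel(),[W[:,0].mean(),W[:,1].mean(),.4])
J=r.x;print(J,np.degrees(J[2]),r.fun.reshape(4,3).round(1))
for q in[(272,403),(368,360),(390,400),(292,452)]:print("blank",wj(atz(P(*q),108,f),J).round(1))
for q in[(383,100),(425,178)]:
  for z in(170,178):print("leaf",z,wj(atz(P(*q),z,f),J).round(1))
for z in(60,66,72,78):print("nut",z,wj(atz(P(85,333),z,f),J).round(1))
# scene check
def pr(p,f):return cv2.projectPoints(np.atleast_2d(jw(p,J)),np.array(f["rvec"]),np.array(f["tvec"]),f["intrinsics"],None)[0][:,0]
print("scene crop base", ((pr(M,s)-205+.4)*4.2).round(0))
for a in(1.7,1.75,1.8,1.85,1.9):
  y=-48+113*np.cos(a);z=65+113*np.sin(a);print(a,((pr(np.array([[15+28,y,z],[15-28,y,z]]),s)-205+.4)*4.2).round(0).tolist(),((pr(np.array([[15+17,y,z],[15-17,y,z]]),f)-[165,205]+.4)*5).round(0).tolist())
for b in(.7,.8,.9):
  print(b,((pr(np.array([15,55+47*np.sin(b),46+47*np.cos(b)]),f)-[165,205]+.4)*5).round(0).tolist())
E
```

```text
[486.96718961 235.9046278    0.50212112] 28.76942069517153 [[ 0.5  2.2  0. ]
 [ 3.7 -0.3  0. ]
 [-1.5 -2.7  0. ]
 [-2.7  0.8  0. ]]
blank [-49.6  21.4 108. ]
blank [-52.1 -21.6 108. ]
blank [-70.8 -22.1 108. ]
blank [-71.2  23.2 108. ]
leaf 170 [ 31.7 -79.9 170. ]
leaf 178 [ 30.5 -80.5 178. ]
leaf 170 [ -3.2 -80.6 170. ]
leaf 178 [ -4.1 -81.1 178. ]
nut 60 [17.1 85.6 60. ]
nut 66 [16.4 84.5 66. ]
nut 72 [15.7 83.3 72. ]
nut 78 [15.  82.2 78. ]
scene crop base [[ 51. 465.]
 [155. 311.]
 [448. 348.]
 [379. 513.]]
1.7 [[194.0, 65.0], [311.0, 77.0]] [[341.0, 118.0], [380.0, 195.0]]
1.75 [[199.0, 62.0], [315.0, 73.0]] [[354.0, 112.0], [393.0, 189.0]]
1.8 [[203.0, 59.0], [319.0, 70.0]] [[367.0, 105.0], [406.0, 182.0]]
1.85 [[207.0, 57.0], [322.0, 68.0]] [[380.0, 99.0], [419.0, 176.0]]
1.9 [[211.0, 55.0], [326.0, 66.0]] [[392.0, 93.0], [432.0, 170.0]]
0.7 [[76.0, 336.0]]
0.8 [[71.0, 340.0]]
0.9 [[66.0, 344.0]]
```

Emit:
{"api": "apply_moves", "payload": {"steps": "0.27 0.92 0 0.85; 0.27 0.92 0 0.85; 0.27 0.92 0 0.85; 0.27 0.92 0 0.85; 0.27 0.92 0 0.85", "jaw": 1}}

```text
time_s: 0.75
ee_pos: [232.5, -360.5, 402.4]
ee_rot: [-180.0, 0.0, -45.8]
force: [0.6, 0.5, -0.0]
gripper_width: 53.8
```

Run:
```python
from h import *
f=cams.grab_frame("top");J=(486.97,235.9,.5021)
for n,q,z in[("red",(152,248),60),("cab",(112,215),0),("cab2",(232,155),0),("vice",(303,297),90),("done2",(283,207),20)]:print(n,wj(atz(q,z,f),J).round(0))
```

```text
red [ 91. 119.  60.]
cab [209. 179.   0.]
cab2 [ 206. -122.    0.]
vice [-151. -120.   90.]
done2 [  45. -169.   20.]
```

Emit:
{"api": "apply_moves", "payload": {"steps": "0.27 0.92 0 0.83; 0.27 0.92 0 0.83; 0.27 0.92 0 0.83; 0.27 0.92 0 0.83; 0.27 0.92 0 0.83"}}

```text
time_s: 1.3
ee_pos: [286.9, -167.1, 402.7]
ee_rot: [-179.8, 0.0, -20.1]
force: [1.0, 0.7, 0.7]
gripper_width: 10.0
```

Emit:
{"api": "apply_moves", "payload": {"steps": "0.27 0.92 0 0.83; 0.27 0.92 0 0.83; 0.27 0.92 0 0.83; 0.27 0.92 0 0.83; 0.27 0.92 0 0.83"}}

```text
time_s: 1.8
ee_pos: [340.9, 24.2, 404.0]
ee_rot: [-179.9, -0.3, 5.7]
force: [0.5, -0.5, -0.6]
gripper_width: 0.3
```

Emit:
{"api": "apply_moves", "payload": {"steps": "0.27 0.92 0 0.83; 0.27 0.92 0 0.83; 0.27 0.92 0 0.83; 0.27 0.92 0 0.83; 0.1 0.2 0 0.2"}}

```text
time_s: 2.3
ee_pos: [389.4, 189.1, 404.7]
ee_rot: [-179.9, -0.5, 28.0]
force: [-0.4, -0.8, -0.1]
gripper_width: 0.5
```

Emit:
{"api": "apply_moves", "payload": {"steps": "0.07 -0.13 -0.9 0.1; 0 0 -0.9 0; 0 0 -0.9 0; 0 0 -0.2 0; 0 0 0 0"}}

```text
time_s: 2.8
ee_pos: [393.5, 184.1, 287.1]
ee_rot: [-180.0, -0.8, 28.7]
force: [-0.2, -0.4, 0.7]
gripper_width: 0.2
```

Run:
```python
from h import *
J=(486.97,235.9,.5021)
s=state();print(wj(s["ee_pos"],J),s["ee_rot"])
f=cams.grab_frame("wrist");a=f["image"];b=cams.grab_frame("top")["image"][195:325,155:295]
a=cv2.resize(a,(400,300),interpolation=3)
b=cv2.resize(b,(400,372),interpolation=2)
o=np.zeros((372,800,3),np.uint8);o[:300,:400]=a;o[:,400:]=b
cv2.imwrite("pics/p1.png",o[:,:,::-1])
```

```text
[-106.89027542   -0.37570732  287.09259364] [-179.99422185   -0.76657812   28.70383389]
```

View pics/p1.png

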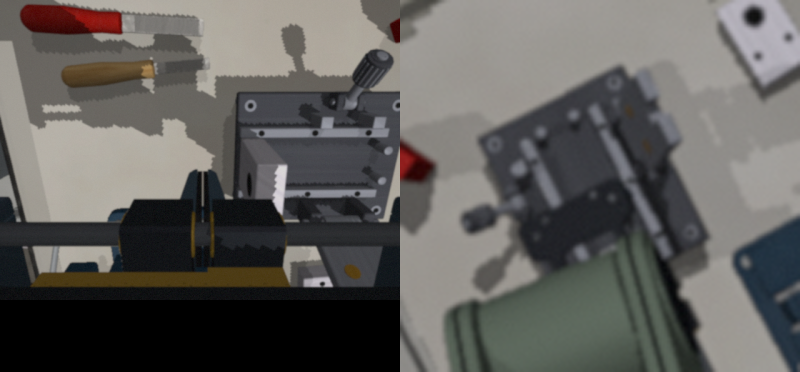

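Emit:
{"api": "apply_moves", "payload": {"steps": "0.3 0.165 0 0; 0.11 0.06 0 0; 0.09 0.05 0 0; 0.09 0.05 0 0; 0.09 0.05 0 0"}}

```text
time_s: 3.4
ee_pos: [425.1, 201.1, 293.7]
ee_rot: [179.9, -1.6, 28.7]
force: [-0.5, 0.6, -0.6]
gripper_width: 0.9
```

Emit:
{"api": "apply_moves", "payload": {"steps": "0.09 0.05 0 0; 0.09 0.05 0 0; 0.09 0.05 0 0; 0.09 0.05 0 0; 0 0 0 0"}}

```text
time_s: 3.9
ee_pos: [441.3, 210.2, 293.6]
ee_rot: [179.9, -1.6, 28.7]
force: [-0.2, -0.3, -0.0]
gripper_width: 0.8
```

```bash
cat > look.py <<'E'
from h import *
import sys
J=(486.97,235.9,.5021)
s=state();Rt=R.from_euler("xyz",s["ee_rot"],degrees=True).as_matrix()
print("tip jig",wj(s["ee_pos"]+Rt@[0,0,191],J).round(1),s["ee_rot"].round(2),s["force"].round(1),s["time_s"])
if len(sys.argv)>1:
    a=cv2.resize(cams.grab_frame("wrist")["image"],(400,300),interpolation=3)
    b=cv2.resize(cams.grab_frame("scene")["image"][195:345,205:345],(400,428),interpolation=2)
    o=np.zeros((428,800,3),np.uint8);o[:300,:400]=a;o[:,400:]=b
    cv2.imwrite(f"pics/{sys.argv[1]}.png",o[:,:,::-1])
E
python3 look.py p2
```

```text
tip jig [-47.1  -0.8 102.7] [179.93  -1.61  28.69] [-0.2 -0.3 -0. ] 3.9
```

View pics/p2.png

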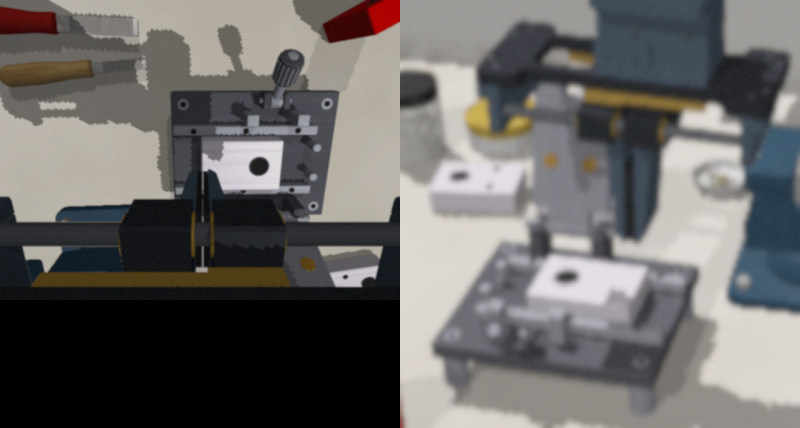

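Emit:
{"api": "apply_moves", "payload": {"steps": "-0.35 -0.19 0 0; -0.35 -0.19 0 0; 0 0 -0.8 0; 0 0 -0.62 0; 0 0 0 0"}}

```text
time_s: 4.5
ee_pos: [411.2, 193.9, 236.4]
ee_rot: [179.9, -1.7, 28.7]
force: [-0.2, 0.1, 0.4]
gripper_width: 0.5
```

```bash
python3 look.py
```

```text
tip jig [-80.9  -0.6  45.5] [179.92  -1.72  28.69] [-0.2  0.1  0.4] 4.5
```

Emit:
{"api": "apply_moves", "payload": {"steps": "0.2 0.11 0 0; 0.15 0.082 0 0; 0.15 0.082 0 0; 0.15 0.082 0 0; 0.11 0.06 0 0"}}

```text
time_s: 5.0
ee_pos: [445.2, 212.4, 239.9]
ee_rot: [179.9, -2.0, 28.7]
force: [0.6, -0.3, -0.7]
gripper_width: 0.6
```

Emit:
{"api": "apply_moves", "payload": {"steps": "0.09 0.05 0 0; 0.07 0.038 0 0; 0.07 0.038 0 0; 0.07 0.038 0 0; 0.07 0.038 0 0"}}

```text
time_s: 5.5
ee_pos: [459.0, 220.0, 239.8]
ee_rot: [179.9, -1.4, 28.7]
force: [-8.6, -5.2, 7.9]
gripper_width: 0.2
```

```bash
python3 look.py
```

```text
tip jig [-27.5  -0.8  48.9] [179.91  -1.37  28.72] [-8.6 -5.2  7.9] 5.5
```

Emit:
{"api": "apply_moves", "payload": {"steps": "0.08 0.044 0 0; 0.08 0.044 0 0; 0.08 0.044 0 0"}}

```text
time_s: 5.8
ee_pos: [463.0, 222.2, 239.3]
ee_rot: [179.9, 0.1, 28.8]
force: [-7.8, -3.9, 8.0]
gripper_width: 0.5
```

```bash
python3 look.py p3
```

```text
tip jig [-27.8  -0.7  48.3] [1.7993e+02 6.0000e-02 2.8760e+01] [-7.8 -3.9  8. ] 5.8
```

View pics/p3.png

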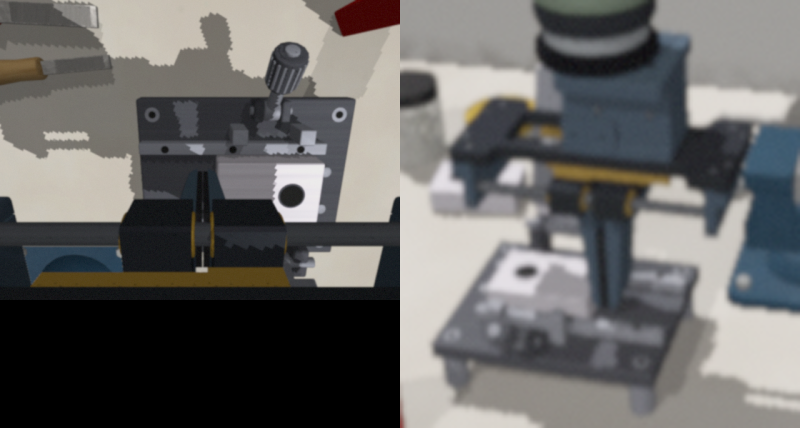

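Emit:
{"api": "apply_moves", "payload": {"steps": "-0.15 -0.08 0 0; -0.05 -0.03 0.9 0; 0 0 0.9 0; 0 0 0.9 0; 0 0 0.9 0"}}

```text
time_s: 6.4
ee_pos: [452.4, 216.5, 382.7]
ee_rot: [180.0, 0.7, 28.7]
force: [0.4, 0.1, 0.2]
gripper_width: 0.3
```

Emit:
{"api": "apply_moves", "payload": {"steps": "0 0 0.6 0; 0.8 -0.63 0 0; 0.8 -0.63 0 0; 0.8 -0.63 0 0; 0.1 -0.1 0 0"}}

```text
time_s: 6.9
ee_pos: [554.8, 135.7, 416.2]
ee_rot: [179.8, -0.5, 29.0]
force: [-0.7, 0.2, 0.2]
gripper_width: 0.3
```

```bash
python3 look.py
```

```text
tip jig [  13.1 -121.   225.2] [179.84  -0.55  29.01] [-0.7  0.2  0.2] 6.9
```

Emit:
{"api": "apply_moves", "payload": {"steps": "0 0 -0.95 0; 0 0 -0.9 0; -0.15 0.27 0 0; -0.15 0.27 0 0; -0.1 0.18 0 0"}}

```text
time_s: 7.4
ee_pos: [539.0, 164.9, 343.6]
ee_rot: [179.7, -1.0, 28.8]
force: [-0.6, -2.0, 0.9]
gripper_width: 0.2
```

Emit:
{"api": "apply_moves", "payload": {"steps": "-0.1 0.18 0 0; -0.1 0.18 0 0; -0.1 0.18 0 0; -0.1 0.18 0 0; -0.1 0.18 0 0"}}

```text
time_s: 7.9
ee_pos: [516.6, 205.3, 348.0]
ee_rot: [179.5, -1.4, 29.0]
force: [0.3, -2.0, -1.3]
gripper_width: 0.6
```

```bash
python3 look.py p4
```

```text
tip jig [ 15.8 -42.7 157. ] [179.5   -1.36  28.97] [ 0.3 -2.  -1.3] 7.9
```

View pics/p4.png

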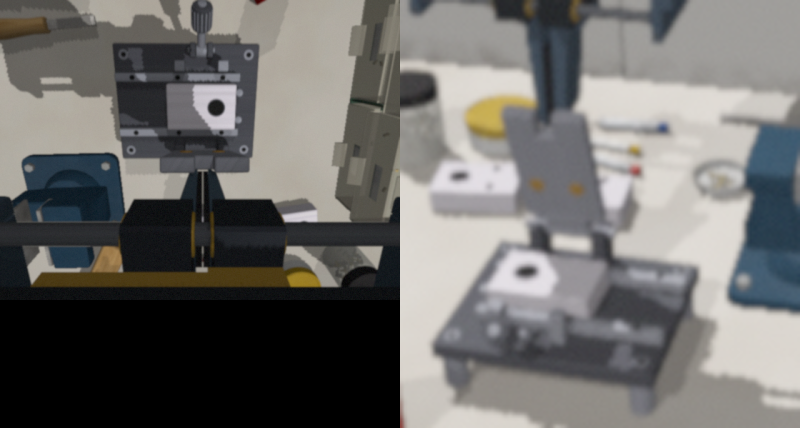

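Emit:
{"api": "apply_moves", "payload": {"steps": "-0.14 0.256 -0.11 0; -0.133 0.243 -0.15 0; -0.125 0.228 -0.18 0; -0.113 0.206 -0.21 0; -0.1 0.184 -0.24 0"}}

```text
time_s: 8.5
ee_pos: [490.4, 253.8, 311.1]
ee_rot: [179.6, -1.5, 28.9]
force: [1.2, -2.0, 1.2]
gripper_width: 0.5
```

```bash
python3 look.py
```

```text
tip jig [ 16.7  12.7 120.2] [179.61  -1.53  28.91] [ 1.2 -2.   1.2] 8.5
```

Emit:
{"api": "apply_moves", "payload": {"steps": "-0.034 0.061 -0.11 0; -0.07 0.13 -0.27 0; -0.054 0.1 -0.28 0; -0.035 0.063 -0.29 0; -0.01 0.02 -0.2 0"}}

```text
time_s: 9.0
ee_pos: [481.0, 271.2, 260.3]
ee_rot: [179.7, -1.5, 29.0]
force: [-9.1, -8.0, 70.0]
gripper_width: 0.4
```

```bash
python3 look.py
```

```text
tip jig [16.6 32.7 69.4] [179.65  -1.47  28.97] [-9.1 -8.  70. ] 9.0
```

Emit:
{"api": "apply_moves", "payload": {"steps": "0 0 0.3 0; 0 0 0.9 0; -0.33 0.61 0 0; -0.33 0.61 0 0; -0.33 0.61 0 0"}}

```text
time_s: 9.5
ee_pos: [442.1, 344.0, 307.8]
ee_rot: [179.7, -1.4, 28.5]
force: [0.1, 1.3, 0.0]
gripper_width: 0.7
```

Emit:
{"api": "apply_moves", "payload": {"steps": "-0.33 0.61 0 0; -0.07 0.13 0 0; 0 0 0 0"}}

```text
time_s: 9.8
ee_pos: [424.2, 376.4, 306.7]
ee_rot: [179.8, -1.3, 28.7]
force: [-0.4, -0.8, -1.2]
gripper_width: 0.3
```

```bash
python3 look.py p5
```

```text
tip jig [ 17.1 152.6 115.8] [179.76  -1.34  28.67] [-0.4 -0.8 -1.2] 9.8
```

View pics/p5.png

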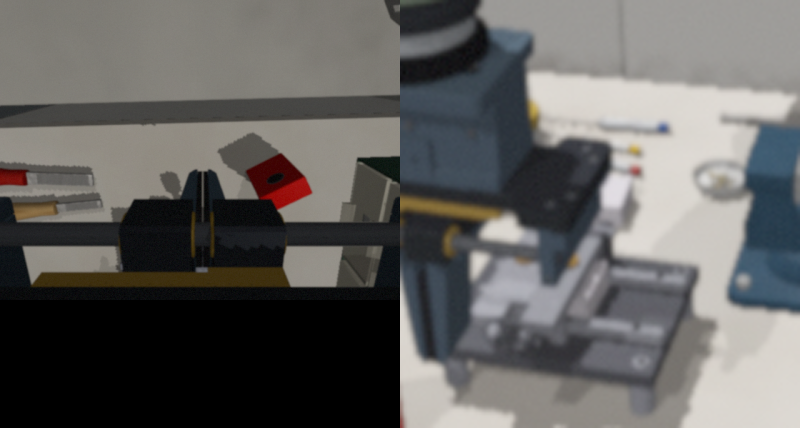

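Emit:
{"api": "apply_moves", "payload": {"steps": "0.1 -0.2 -0.75 0; 0.1 -0.2 -0.72 0; 0.05 -0.09 0 0; 0 0 0 0"}}

```text
time_s: 10.3
ee_pos: [437.5, 352.2, 248.0]
ee_rot: [179.7, -1.5, 28.3]
force: [0.1, 1.0, 1.8]
gripper_width: 0.2
```

```bash
python3 look.py
```

```text
tip jig [ 17.7 124.8  57.1] [179.74  -1.52  28.33] [0.1 1.  1.8] 10.3
```

Emit:
{"api": "apply_moves", "payload": {"steps": "0.085 -0.155 0 0; 0.085 -0.155 0 0; 0.041 -0.075 0.11 0; 0.048 -0.088 0.1 0; 0.053 -0.096 0.09 0"}}

```text
time_s: 10.8
ee_pos: [451.2, 328.9, 265.3]
ee_rot: [-180.0, -1.9, 28.2]
force: [-0.0, 1.5, -0.6]
gripper_width: 0.2
```

```bash
python3 look.py
```

```text
tip jig [19.6 98.8 74.4] [-179.96   -1.86   28.16] [-0.   1.5 -0.6] 10.8
```

Emit:
{"api": "apply_moves", "payload": {"steps": "0.03 -0.12 0.05 0; 0.04 -0.125 0.05 0; 0.05 -0.12 0.03 0; 0.046 -0.083 0 0; 0.02 -0.04 0 0"}}

```text
time_s: 11.3
ee_pos: [458.4, 310.8, 272.5]
ee_rot: [-179.2, -2.2, 27.7]
force: [-3.4, 7.7, -0.4]
gripper_width: 0.6
```

```bash
python3 look.py p6
```

```text
tip jig [18.3 82.  81.6] [-179.19   -2.15   27.75] [-3.4  7.7 -0.4] 11.3
```

View pics/p6.png

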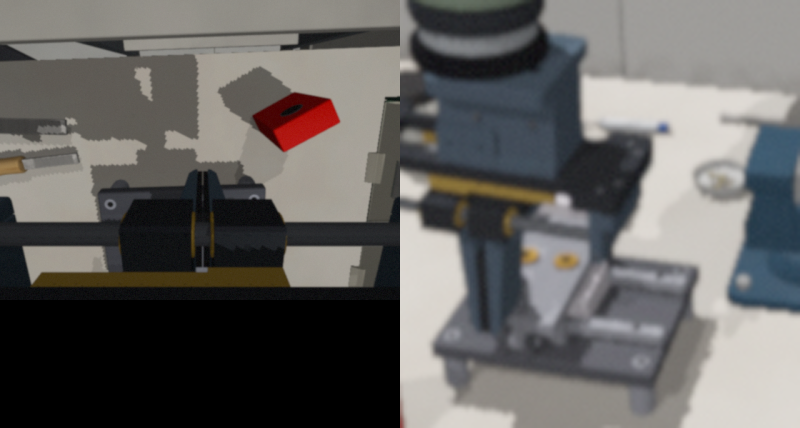

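Emit:
{"api": "apply_moves", "payload": {"steps": "0.04 -0.07 -0.02 0; 0.04 -0.07 -0.02 0; 0.04 -0.07 -0.02 0"}}

```text
time_s: 11.7
ee_pos: [460.3, 307.6, 272.4]
ee_rot: [-178.1, -2.2, 27.3]
force: [-7.1, 10.3, 5.1]
gripper_width: 0.4
```

```bash
python3 look.py
```

```text
tip jig [18.6 81.9 81.6] [-178.09   -2.18   27.29] [-7.1 10.3  5.1] 11.7
```

Emit:
{"api": "apply_moves", "payload": {"steps": "-0.1 0.18 0 0; -0.2 0.36 0 0; -0.2 0.36 0.3 0; 0 0.2 0.9 0; 0 0 0.9 0"}}

```text
time_s: 12.2
ee_pos: [438.5, 351.1, 353.0]
ee_rot: [-178.4, -1.4, 27.3]
force: [-0.0, 0.3, -0.3]
gripper_width: 0.3
```

Emit:
{"api": "apply_moves", "payload": {"steps": "-0.8 0 0.5 0; -0.9 0 0 0; -0.9 0 0 0; -0.5 0 0 0; 0 0 0 0"}}

```text
time_s: 12.7
ee_pos: [312.7, 350.5, 379.0]
ee_rot: [-178.5, -2.2, 27.3]
force: [0.9, 0.8, -0.5]
gripper_width: 0.5
```

```bash
cat > v.py <<'E'
from h import *
J=(486.97,235.9,.5021)
f=cams.grab_frame("top");s=cams.grab_frame("scene")
b=cv2.resize(f["image"][205:315,165:265],(400,440),interpolation=2)
a=cv2.resize(s["image"][225:345,215:315],(400,480),interpolation=2)
o=np.zeros((480,800,3),np.uint8);o[:,:400]=a;o[:440,400:]=b
cv2.imwrite("pics/p7.png",o[:,:,::-1]);print(state()["ee_pos"],state()["force"])
pr=lambda p,f:cv2.projectPoints(np.atleast_2d(jw(p,J)),np.array(f["rvec"]),np.array(f["tvec"]),f["intrinsics"],None)[0][0,0]
for b in(0,.05,.1,.2):
  for t in(25,49):
    p=[15,55+t*np.sin(b),46+t*np.cos(b)];print(b,t,((pr(p,s)-[215,225])*4).round(0),((pr(p,f)-[165,205])*4+[400,0]).round(0))
for p in([50,0,58],[43,65,70],[-13,65,70],[-13,-40,70],[43,-40,70]):print(p,((pr(p,s)-[215,225])*4).round(0),((pr(p,f)-[165,205])*4+[400,0]).round(0))
E
python3 v.py
```

```text
[314.68775141 351.01407597 379.08475835] [-0.32637714  0.14907204 -0.20883707]
0 25 [129. 311.] [515. 241.]
0 49 [124. 267.] [506. 240.]
0.05 25 [128. 313.] [513. 242.]
0.05 49 [122. 271.] [502. 242.]
0.1 25 [127. 315.] [511. 243.]
0.1 49 [120. 274.] [498. 244.]
0.2 25 [125. 319.] [507. 246.]
0.2 49 [116. 282.] [490. 249.]
[50, 0, 58] [103. 256.] [582. 137.]
[43, 65, 70] [ 62. 318.] [475. 203.]
[-13, 65, 70] [180. 334.] [523. 297.]
[-13, -40, 70] [252. 206.] [700. 206.]
[43, -40, 70] [144. 193.] [652. 112.]
```

View pics/p7.png

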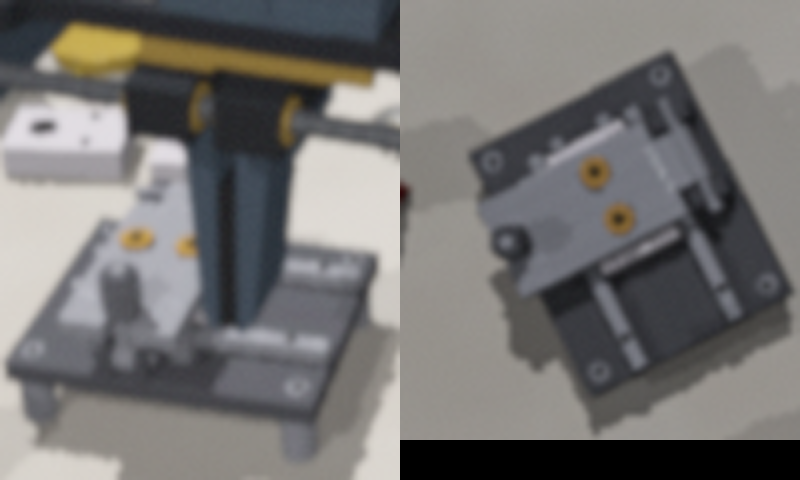

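Emit:
{"api": "apply_moves", "payload": {"steps": "0.8 -0.67 0 0.2; 0.8 -0.67 0 0; 0.8 -0.67 0 0; 0.8 -0.67 0 0; 0.8 -0.67 0 0"}}

```text
time_s: 13.3
ee_pos: [482.8, 214.1, 378.6]
ee_rot: [-178.6, -2.5, 28.9]
force: [0.1, 0.6, -0.0]
gripper_width: 0.3
```

```bash
cat > w.py <<'E'
from h import *
J=(486.97,235.9,.5021)
st=state();f=cams.grab_frame("wrist");s=cams.grab_frame("scene")
Rt=R.from_euler("xyz",st["ee_rot"],degrees=True).as_matrix();M=np.array(f["mount"])
Rc=Rt@M[:3,:3];tc=st["ee_pos"]+Rt@M[:3,3]
print("cam jig",wj(tc,J).round(0),st["ee_rot"])
K=f["intrinsics"]
def pw(p):
    q=K@(Rc.T@(jw(p,J)-tc));return q[:2]/q[2]
c=pw([15,58,80]).round().astype(int);x0,y0=max(0,min(440,c[0]-100)),max(0,min(330,c[1]-75))
a=cv2.resize(f["image"][y0:y0+150,x0:x0+200],(400,300),interpolation=2)
b=cv2.resize(s["image"][270:330,215:275],(400,400),interpolation=2)
o=np.zeros((400,800,3),np.uint8);o[:300,:400]=a;o[:,400:]=b
cv2.imwrite("pics/p8.png",o[:,:,::-1])
ps=lambda p:cv2.projectPoints(np.atleast_2d(jw(p,J)),np.array(s["rvec"]),np.array(s["tvec"]),s["intrinsics"],None)[0][0,0]
for n,p in[(f"b{b} t{t}",[15,55+t*np.sin(b),46+t*np.cos(b)]) for b in(0,.05,.1) for t in(25,47,49)]+[("leafL",[43,65,70]),("leafR",[-13,65,70]),("bushA",[1,0,72.5]),("bushB",[29,0,72.5])]:
    print(n,((pw(p)-[x0,y0])*2).round(0),((ps(p)-[215,270])*6.667+[400,0]).round(0))
E
python3 w.py
```

```text
cam jig [-15.  67. 360.] [-178.61900992   -2.45663799   28.89883274]
b0 t25 [198. 158.] [614. 218.]
b0 t47 [205. 161.] [607. 152.]
b0 t49 [206. 161.] [607. 146.]
b0.05 t25 [198. 154.] [613. 221.]
b0.05 t47 [205. 153.] [604. 157.]
b0.05 t49 [206. 153.] [603. 151.]
b0.1 t25 [198. 150.] [611. 224.]
b0.1 t47 [205. 145.] [601. 163.]
b0.1 t49 [206. 144.] [600. 157.]
leafL [282. 127.] [503. 230.]
leafR [113. 126.] [700. 258.]
bushA [155. 321.] [730. 106.]
bushB [235. 320.] [637.  94.]
```

View pics/p8.png

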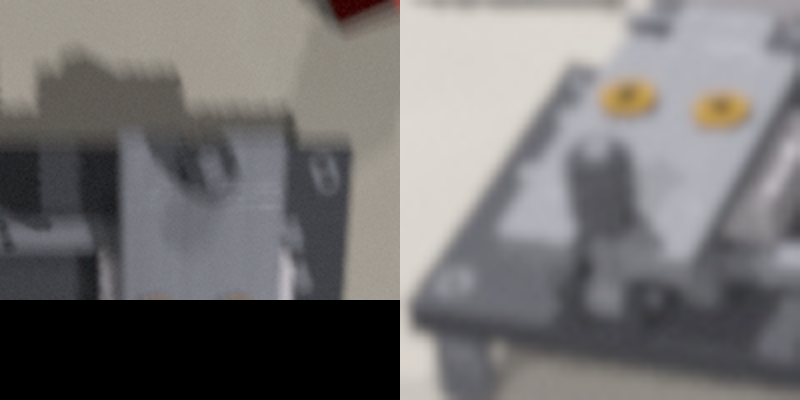

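```bash
python3 -c "
from workcell import env,state
print(state()['force'],state()['time_s']);print(env.job_done())"
```

```text
[-0.84622627 -0.91788349  0.7446199 ] 13.4
the job is handed in; nothing more can be done
None
```

The jig is loaded and the job is handed in at about 13.4 s of robot time. I used only pushes of the closed fingertips, in the order asked.

- **Blank:** I tipped it over backwards and it fell flat between the rails. I then pushed it until it stopped moving at about 9 N. The pictures show it against the pins, with equal slivers (about 7 mm) showing on both sides of the shut leaf. The fingertip stopped about 6 mm farther on than I had predicted. I put this down to the fingertips being thinner there than I assumed and to pose error.
- **Leaf:** I swept it over and pressed it down to its stop. The fingertip read jig z 69.4, against 70 for a shut leaf. The press briefly peaked at about 70 N at the wrist, under the 120 N limit but harder than needed.
- **Swing bolt:** I swept it up and in from outside until it stopped moving at about 13 N. The fingertip stopped about 2 mm short of where I had predicted. The last wrist picture (a little blurred) and the last scene picture both put the end of the shank within about 2 mm of upright.
- **Other things:** No push went near the other things on the bench or the red look-alike, and nothing looked out of place in the later pictures. I did not check each item one by one. The gripper was clear of everything, with forces near zero, when I handed in.

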